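Glue-up in the hinged model jig: fill the row, shut the platen, pin it and press

TASK

Finish this glue-up of the model castle wall: stand the loose gate block and the loose round tower flat in the gap of the row in the jig's tray, between the two end towers, then swing the hinged platen down shut over the row. Push the register pin down through the hole in the platen and on into the base until its shoulder sits on the platen, and press on it so that the platen is fully shut against its springs. Finish while still holding and pressing down on the pin - the glue needs the pressure, so do not let go - and leave the other things on the table where they are.

Things in the scene. Friction and masses are not known exactly. Their poses are not given: they have to be found in the camera images.
- jig: Hinged gluing jig of plywood and beech, fixed to the table. Origin: middle of its underside; x runs along the row of pieces, y points to the hinge side, z up. Base 210 (x) by 200 (y) by 18 mm. Rails 190 mm long, 30 mm wide, tops 66 mm above the table: at y = +80 mm the hinge rail, at y = -80 mm the stop rail that the shut platen rests on, which has the pin's hole.
- tray (a point): Middle of the tray's floor, 21 mm above the table at the jig's x = y = 0. The tray is 162 (x) by 50 (y) mm inside; its fences are 7 mm thick and stand only 5 mm above the floor. The end towers fill 30 mm at each end; the gap between, x from -51 to +51 mm, is for gate block and round tower (52 + 44 mm, 6 mm to spare) in either order.
- platen (a joint): Opening angle of the platen, rad: 0 = fully shut, level on the stop rail; 1.6 to 1.9 = standing open at the start. Plywood board, 190 mm along the jig's x, 12 mm thick, reaching 197 mm from the hinge axis, its underside on the axis; 0.22 kg. Two battens (22 mm wide, 10 mm high, at jig x = -78 and +78 mm) on its outer face. The hinge is stiff (0.22 N m): it stays where it is left.
- pressure (a point): Middle of the underside of the sprung pressure plate (158 by 46 mm) hung under the platen over the row, 9 mm below the platen; moves with the platen. It meets the pieces' tops about 0.06 rad before shut; then springs push back: some 8 N at the pin hole keeps the platen fully shut, and let go it rises again to about 0.04 rad (7 mm at the pin hole).
- platen_hinge (a point): Point on the hinge axis, in the middle of its length: x = 0, y = +92 mm, z = 66 mm of the jig. The axis runs along the jig's x; the platen opens up and over to the jig's +y side.
- platen_bush (a point): Centre of the upper mouth of the brass-rimmed hole (12.5 mm) right through the platen, 172 mm from the hinge axis, on the platen's outer (upper when shut) face; moves with the platen. With the platen shut it lies 78 mm above the table, straight above base_bush.
- base_bush (a point): Centre of the mouth of the vertical hole (12.5 mm wide, 42 mm deep) in the top of the jig's stop rail: x = 0, y = -80 mm, z = 66 mm of the jig.
- pin: Register pin, standing upright in the holder block at the start. Origin: centre of the underside of its round shoulder; z up along the pin. Below: steel shank 10 mm thick, 42 mm long, the last 8 mm tapered to 5 mm. Shoulder 24 mm wide, 4 mm thick. Above the shoulder a turned dark wooden grip 22 mm in diameter, its top 40 mm above the origin. 60 g.
- pin_holder: Drilled wooden block 50 by 50 by 50 mm, fixed to the table, that holds the pin. Origin: middle of its underside; the pin's shoulder rests on its top.
- gate_block: Loose piece of the castle: wooden block 52 (x) by 46 (y) by 40 (z) mm with battlements on top and a dark arched gate drawn on both of its y faces. Origin: middle of its underside. It fits the tray only with its x along the jig's x (either way round). About 65 g.
- round_tower: Loose piece of the castle: upright wooden cylinder 44 mm in diameter, 40 mm tall, battlements on top. Origin: middle of its underside. About 43 g.
- end_tower_a: Wooden block 30 (x) by 46 (y) by 40 mm with battlements, already standing in the tray at its -x end (centre at jig x = -66 mm). Loose; stays there. Origin: middle of its underside.
- end_tower_b: The same, at the tray's +x end (centre at jig x = +66 mm).
- glue_bottle: White glue bottle, 44 mm wide, 110 mm tall, loose bystander. Origin: middle of its underside, as for all bystanders.
- paint_jar: Glass paint jar, 48 mm wide, 50 mm tall, bystander.
- paint_pot: Plastic paint pot, 44 mm wide, 48 mm tall, bystander.
- offcut: Plain wooden offcut lying, 22 by 90 by 18 mm, bystander, not part of the model.
- brush: Flat brush, 170 mm long along its x, lying, bystander.
- tape_roll: Roll of paper tape lying flat, 90 mm wide, 24 mm high, bystander.
- glue_stick: Grey glue stick standing, 30 mm wide, 90 mm tall, bystander.

How it is judged:
By the outcome, as a careful person would: the job done as asked, in the order asked, and still so for the second after the job is handed in, while the arm keeps its last pose, push and grip.
It also fails if it takes over 72 s, if anything falls off the work surface, if the arm or the gripper's body presses on something with over 40 N, if the wrist force passes 120 N, or if a joint passes its speed limit or range.

ROBOT

A 6-joint arm with a two-finger parallel gripper is mounted at the origin on the work surface. World frame = base frame: x ahead of the robot, y to its left, z up, the work surface at z = 0. Lengths are in mm, angles in rad, forces in N, time in s.
With the tool pointing down it reaches from about 225 to 725 mm from the base axis. Payload 3.1 kg.
Tool frame: the origin (TCP) lies midway between the tips of the shut fingers; the grasp point (between the pads) lies 19 mm behind it; z points along the fingers, y is the line along which they close (so a half turn about z gives the same grasp; the last joint's range is limited). The gripper opens to 85 mm and grips with 20 to 120 N. Pads are 22 mm wide; open, the fingers measure 114 mm over their backs; the gripper's body (76 mm by 85 mm) begins 54 mm behind the grasp point. The pads swing forward as they close: fully open they stand 13 mm farther back than shut.
Start: joints at [1.01, 0.048, 0.099, 1.622, 0, 1.443], TCP at [220.198, 476.582, 231.312] pointing down, gripper open.
Joint ranges: [-2.91, 2.91], [-0.99, 1.94], [-1.21, 1.42], [-2.12, 2.29], [-1.49, 1.47], [-3.14, 3.14]. Speed limits (rad/s): [2.79, 2.79, 3.14, 3.14, 3.14, 3.14].

INTERFACE

Orientations are given as a 3x3 rotation matrix whose columns are the frame's x, y, z axes.
In Python, from rig import bot, vision gives the robot as it stands. Calls block until the motion is done:
- bot.movep(position, orientation): joint-space move of the TCP to a pose.
- bot.line_to(position, orientation=None, speed=150): straight line of the TCP; orientation=None keeps the orientation; speed is the mean speed in mm/s.
- bot.move_joints(angles): joint-space move.
- bot.move_gripper(opening, effort=None): finger opening in mm; effort is the grip in N (None keeps the last); returns when the fingers have stopped.
- bot.wait(seconds).
- bot.ik(position, orientation): joint angles nearest the present ones, or None.
- bot.read_state(): the state.
- vision.camera(name): name is "scene" or "top" or "wrist"; returns (picture, depth): 420x560x3 uint8, red, green, blue; 420x560 float32, mm along the optical axis (not along the pixel's ray), 0 where there is no reading.
- vision.camera_info(name): a dict with "fovy" (degrees; the focal length in pixels is half the picture's height over the tangent of half this angle, whatever the lens; pixels are square), "cx", "cy" (the principal point, pixels), "dist" ([k1, k2, p1, p2, k3] as OpenCV has them; the pictures are not rectified), "world_to_cam" (4x4, takes a point from world to camera coordinates). Camera axes: x right, y down, z forward; pixel columns grow to the right and rows downward; lengths in mm; the calibration is good to about 2 mm. A picture is of the moment at which its call begins: read the wrist's pose just before it. camera_info takes no time and is no camera call; for the wrist camera it gives the pose at the moment of the call.
A pose or a line that the arm cannot do raises bot.IKError and nothing moves.
- bot.job_done(): hands the job in; it is judged then, once.
The state is a dict: "clock": time; "joint_positions": joint angles; "dq": joint speeds; "tau": joint torques, N m; "position": TCP position; "tool_rot": TCP orientation; "force": force on the tool from outside, world axes, zero at the start; "torque": the same for the moment, N m; "opening": finger opening in mm; "grasp_force": force on a finger pad.
Only numpy, scipy, OpenCV 4.12 (cv2) and the standard library are available. Lean on these libraries where they do the work, as an engineer would, in place of code of your own. Each camera call takes 0.05 s, during which the arm holds its last target. There are 200 camera calls.

## Working session

There is one attempt and no reset: what is moved stays moved. The work goes in short steps, each a Python script; the robot and the scene stay as the last script left them, time stands still between calls to the robot, and variables do not carry over. Pictures are saved under pics/ and viewed, at most 13 in all, crops included, and the job is handed in when it is done.

```bash
ls; mkdir -p pics
cat > h.py <<'E'
import numpy as np, cv2
from rig import bot, vision
def K(n):
    i=vision.camera_info(n); f=210/np.tan(np.radians(i['fovy'])/2)
    return np.array([[f,0,i['cx']],[0,f,i['cy']],[0,0,1.]]),np.array(i['dist'],float),np.array(i['world_to_cam'])
def cloud(n,d,k=None):
    Km,D,T=k or K(n); v,u=np.mgrid[0:420,0:560]
    p=cv2.undistortPoints(np.stack([u,v],-1).reshape(-1,1,2).astype(float),Km,D).reshape(420,560,2)
    P=np.dstack([p*d[...,None],d])
    W=(P-T[:3,3])@T[:3,:3]
    W[d==0]=np.nan
    return W
def shot(n,tag):
    k=K(n); im,d=vision.camera(n); W=cloud(n,d,k)
    cv2.imwrite(f'pics/{tag}.png',im[...,::-1]); np.savez(f'pics/{tag}.npz',im=im,W=W)
    return im,W
E
python3 - <<'E'
from h import *
a,_=shot('top','top0'); b,_=shot('scene','scene0')
cv2.imwrite('pics/both.png',cv2.resize(np.vstack([a,b])[...,::-1],(450,600))) if 0 else None
for n in('top','scene'): 
  Km,D,T=K(n); print(n,Km[0,0],D,-T[:3,:3].T@T[:3,3],T[:3,:3].round(2).tolist())
E
```

```text
pics
top 384.1985712630078 [-0.09762831  0.          0.          0.          0.        ] [ 392.29514436  -32.70245362 1205.65616862] [[-0.0, -1.0, -0.02], [-0.99, 0.01, -0.15], [0.15, 0.02, -0.99]]
scene 511.4299546694487 [-0.03113264  0.          0.          0.          0.        ] [1444.10778217 -190.57477327 1204.29670864] [[0.2, 0.98, -0.02], [0.76, -0.17, -0.63], [-0.62, 0.12, -0.78]]
```

View pics/top0.png

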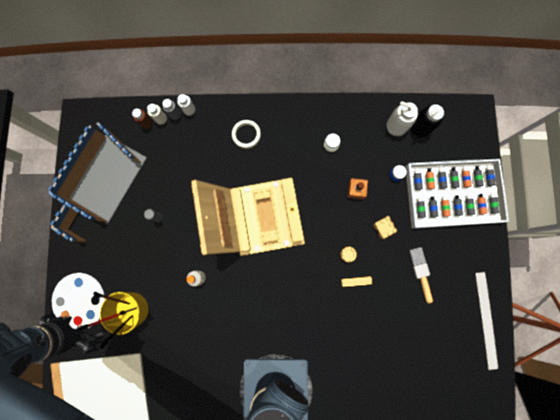

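View pics/scene0.png

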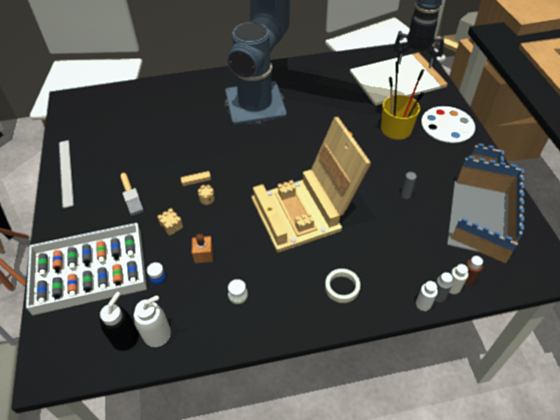

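Top view: the jig is at (250,215) with its hinge at left (world +y). The gate block is at (385,228), round tower (348,255), pin in holder (358,188) and offcut (356,282). Next I'll get coarse positions from the clouds.

Run:
```python
from h import *
d=np.load('pics/top0.npz');W=d['W']
def blob(n,u0,u1,v0,v1,z0,z1):
    w=W[v0:v1,u0:u1].reshape(-1,3); w=w[(w[:,2]>z0)&(w[:,2]<z1)]
    r=cv2.minAreaRect(w[:,:2].astype(np.float32)); print(n,len(w),'mean',w.mean(0).round(1),'rect',np.round(r[0],1),np.round(r[1],1),round(r[2],1),'zmax',w[:,2].max().round(1))
blob('gate',370,400,213,243,25,60)
blob('round',338,360,243,265,25,60)
blob('offcut',338,375,273,290,8,40)
blob('holder',345,372,175,203,40,60)
blob('pin',345,372,175,203,75,110)
blob('brush',408,436,245,305,3,60)
blob('stoprail',265,310,170,255,58,74)
blob('base',240,310,170,260,8,74)
blob('platen',185,240,170,260,120,300)
blob('tops',245,290,180,250,50,63)
blob('gluestick?',185,207,268,290,60,150)
print(bot.read_state()['clock'])
c=K('wrist'); s=bot.read_state(); print(s['position'],s['tool_rot']); T=c[2]; R=np.array(s['tool_rot']); print('cam in tool',R.T@(-T[:3,:3].T@T[:3,3]-np.array(s['position'])), (R.T@T[:3,:3].T).round(3).tolist(), c[0][0,0])
```

```text
gate 258 mean [ 494.7 -335.3   35.2] rect [ 495.3 -335.3] [51.6 46.9] 27.6 zmax 44.3
round 175 mean [ 413.8 -219.9   35.1] rect [ 414.2 -220.5] [42.1 42.9] 39.7 zmax 44.0
offcut 219 mean [ 329.9 -244.5   16.3] rect [ 329.9 -244.8] [22.5 87.9] 4.5 zmax 22.4
holder 228 mean [ 611.8 -251.6   48.7] rect [ 614.1 -253.5] [51.7 51.2] 83.8 zmax 59.3
pin 44 mean [ 613.1 -252.2   86.7] rect [ 614.3 -253.1] [18.9 21.2] 44.2 zmax 91.6
brush 605 mean [ 359.2 -446.2   15.6] rect [ 348.2 -451.5] [ 84.  175.9] 88.5 zmax 25.5
stoprail 683 mean [540.6 -42.1  64.6] rect [544.4 -21.6] [188.5 109.9] 1.5 zmax 71.8
base 3886 mean [526.8  21.6  33.2] rect [531.8  28.6] [209.1 197.9] 8.9 zmax 72.1
platen 2048 mean [505.7 164.6 202.6] rect [507.7 166.5] [188.5  63.9] 10.4 zmax 256.2
tops 355 mean [531.3  27.   57.4] rect [532.1  25.6] [132.9 208.5] 89.7 zmax 63.0
gluestick? 178 mean [342.7 236.6  84. ] rect [342.3 239.6] [41.  40.5] 1.2 zmax 113.5
0.1
[219.90210178 476.09908274 230.20587196] [[-9.07776338e-01  4.19452862e-01 -1.19055051e-03]
 [ 4.19454434e-01  9.07774548e-01 -1.82963288e-03]
 [ 3.13306699e-04 -2.16027913e-03 -9.99997618e-01]]
cam in tool [  73.47302955    2.15827309 -141.79066685] [[0.0, -0.958, -0.286], [1.0, 0.001, -0.001], [0.001, -0.286, 0.958]] 371.6876553879292
```

```bash
cat >> h.py <<'E'
def Rd(yaw,tilt=0): # tool down, tool x at yaw deg
    c,s=np.cos(np.radians(yaw)),np.sin(np.radians(yaw)); return np.array([[c,s,0],[s,-c,0],[0,0,-1.]])
E
python3 - <<'E'
from h import *
for p in [(531,28,250),(495,-335,100),(614,-253,100)]:
  for y in range(-180,180,30):
    q=bot.ik(p,Rd(y)); print(p,y,None if q is None else np.round(q,2))
bot.movep((520,-40,290),Rd(180)); bot.wait(.2); print(bot.read_state()['clock']); a,_=shot('wrist','wj')
bot.movep((500,-265,250),Rd(180)); bot.wait(.2); b,_=shot('wrist','wp'); print(bot.read_state()['clock'])
cv2.imwrite('pics/w2.png',cv2.resize(np.vstack([a,b]),(800//2,600))[...,::-1])
E
```

```text
(531, 28, 250) -180 [-0.07  0.07  0.16  1.66  0.   -0.07]
(531, 28, 250) -150 [-0.07  0.07  0.16  1.66  0.   -0.6 ]
(531, 28, 250) -120 [-0.07  0.07  0.16  1.66  0.   -1.12]
(531, 28, 250) -90 [-0.07  0.07  0.16  1.66  0.   -1.64]
(531, 28, 250) -60 [-0.07  0.07  0.16  1.66  0.   -2.17]
(531, 28, 250) -30 [-0.07  0.07  0.16  1.66  0.   -2.69]
(531, 28, 250) 0 [-0.07  0.07  0.16  1.66  0.    3.07]
(531, 28, 250) 30 [-0.07  0.07  0.16  1.66  0.    2.54]
(531, 28, 250) 60 [-0.07  0.07  0.16  1.66  0.    2.02]
(531, 28, 250) 90 [-0.07  0.07  0.16  1.66  0.    1.5 ]
(531, 28, 250) 120 [-0.07  0.07  0.16  1.66  0.    0.97]
(531, 28, 250) 150 [-0.07  0.07  0.16  1.66  0.    0.45]
(495, -335, 100) -180 [-0.71  0.25  0.06  1.38  0.   -0.71]
(495, -335, 100) -150 [-0.71  0.25  0.06  1.38  0.   -1.23]
(495, -335, 100) -120 [-0.71  0.25  0.06  1.38  0.   -1.75]
(495, -335, 100) -90 [-0.71  0.25  0.06  1.38  0.   -2.28]
(495, -335, 100) -60 [-0.71  0.25  0.06  1.38  0.   -2.8 ]
(495, -335, 100) -30 [-0.71  0.25  0.06  1.38  0.    2.96]
(495, -335, 100) 0 [-0.71  0.25  0.06  1.38  0.    2.43]
(495
[... 305 characters left out ...]
-180 [-0.49  0.42  0.28  1.43  0.   -0.49]
(614, -253, 100) -150 [-0.49  0.42  0.28  1.43  0.   -1.02]
(614, -253, 100) -120 [-0.49  0.42  0.28  1.43  0.   -1.54]
(614, -253, 100) -90 [-0.49  0.42  0.28  1.43  0.   -2.06]
(614, -253, 100) -60 [-0.49  0.42  0.28  1.43  0.   -2.59]
(614, -253, 100) -30 [-0.49  0.42  0.28  1.43  0.   -3.11]
(614, -253, 100) 0 [-0.49  0.42  0.28  1.43  0.    2.65]
(614, -253, 100) 30 [-0.49  0.42  0.28  1.43  0.    2.13]
(614, -253, 100) 60 [-0.49  0.42  0.28  1.43  0.    1.6 ]
(614, -253, 100) 90 [-0.49  0.42  0.28  1.43  0.    1.08]
(614, -253, 100) 120 [-0.49  0.42  0.28  1.43  0.    0.56]
(614, -253, 100) 150 [-0.49  0.42  0.28  1.43  0.    0.03]
2.45
3.6667
```

View pics/wj.png

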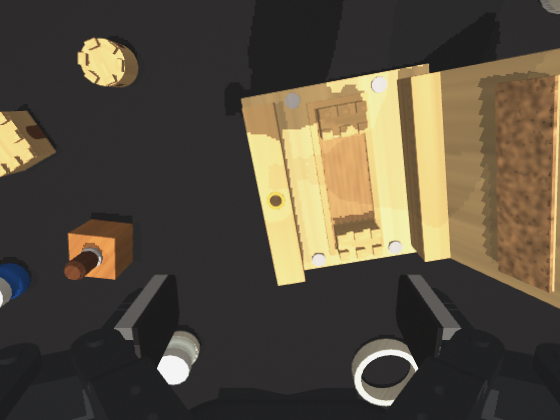

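View pics/wp.png

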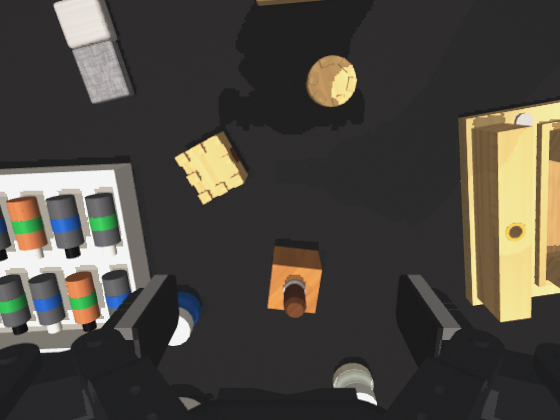

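The wrist view shows the base bush at (276,201) in wj. The gate's dark arch is on its +y/-x face, which confirms its x axis is at about 28°. The pin sits at (293,290) in wp.

Run:
```python
from h import *
def rect(W,im,n,c,r,z0,z1):
    m=(W[...,2]>z0)&(W[...,2]<z1)&(np.hypot(W[...,0]-c[0],W[...,1]-c[1])<r)
    k,l,st,ce=cv2.connectedComponentsWithStats(m.astype(np.uint8)); j=1+np.argmax(st[1:,4]); m=l==j
    w=W[m]; q=cv2.minAreaRect(w[:,:2].astype(np.float32)); print(n,len(w),'rect',np.round(q[0],1),np.round(q[1],1),round(q[2],1),'zmed',np.median(w[:,2]).round(1)); return w
d=np.load('pics/wj.npz');W=d['W'];im=d['im']
w=rect(W,im,'stop',(520,-55),130,61,71)
print('bush px',W[201,284],W[190,276],W[212,276])
w2=rect(W,im,'hinge',(542,108),130,61,71)
m=(W[...,2]>45)&(W[...,2]<68)&(abs((W[...,:2]-(531,28))@np.array([-.15,.99]))<24)&(np.abs(W[...,0]-531)<100)
k,l,st,ce=cv2.connectedComponentsWithStats(m.astype(np.uint8))
for j in range(1,k):
  if st[j,4]>100: w=W[l==j]; q=cv2.minAreaRect(w[:,:2].astype(np.float32)); print('tower',st[j,4],np.round(q,1) if 0 else q,np.median(w[:,2]))
# platen: front plane
m=(W[...,2]>120)&(W[...,2]<262)&(W[...,1]>90)
w=W[m]; u=np.array([-np.sin(np.radians(8)),np.cos(np.radians(8))]); 
y=(w[:,:2]-(531,28))@u; print('platen y,z', [(z,np.percentile(y[abs(w[:,2]-z)<4],[5,50,95]).round(1)) for z in range(125,262,15) if (abs(w[:,2]-z)<4).sum()>5])
d=np.load('pics/wp.npz');W=d['W'];im=d['im']
rect(W,im,'gate',(495,-335),45,33,60)
rect(W,im,'round',(414,-220),40,33,60)
rect(W,im,'holder',(614,-253),45,44,56)
w=rect(W,im,'grip',(614,-253),30,84,96); print(w.mean(0))
rect(W,im,'stop',(520,-55),130,61,71)
```

```text
stop 5247 rect [546.  -48.9] [190.1  30.1] 10.2 zmed 65.3
bush px [545.90309555 -40.41163919  66.1870458 ] [534.60999212 -48.50037114  65.40723067] [557.48162482 -48.62439175  66.62489571]
hinge 6206 rect [517.3 108.1] [190.3  31.2] 10.2 zmed 65.2
tower 1557 ((466.3812561035156, 18.092548370361328), (30.879919052124023, 46.23651885986328), 10.333852767944336) 55.37535099389036
tower 1243 ((596.8360595703125, 40.046607971191406), (31.294727325439453, 43.75908279418945), 9.334261894226074) 55.042599569802306
platen y,z [(125, array([109.1, 111.5, 116.9])), (140, array([106.1, 109.3, 117.5])), (155, array([111.5, 114.9, 121.9])), (170, array([116.5, 120.5, 132.4]))]
gate 2013 rect [ 493.3 -336.5] [52.2 47.2] 28.2 zmed 34.9
round 1362 rect [ 411.9 -221.6] [43.3 42.8] 46.8 zmed 34.8
holder 1680 rect [ 614.8 -253.9] [50.2 51. ] 83.0 zmed 49.2
grip 342 rect [ 613.3 -254.3] [18.  20.1] 26.6 zmed 88.5
[ 612.53750909 -254.02971194   87.94938537]
stop 6797 rect [545.4 -49.5] [191.   32.6] 10.1 zmed 65.0
```

```bash
cat >> h.py <<'E'
YAW=10.2; J0=np.array([531.65,29.6,0]); c_,s_=np.cos(np.radians(YAW)),np.sin(np.radians(YAW))
RJ=np.array([[c_,-s_,0],[s_,c_,0],[0,0,1.]])
def jw(x,y,z): return J0+RJ@np.array([x,y,z],float)
def st(tag=''):
    s=bot.read_state(); print(tag,'t',round(s['clock'],2),'p',np.round(s['position'],1),'F',np.round(s['force'],1),'M',np.round(s['torque'],2),'op',round(s['opening'],1),'g',round(s['grasp_force'],1)); return s
E
python3 - <<'E'
from h import *
R=Rd(-151.8); p=np.array([493.3,-336.5,0])
bot.move_gripper(66,40)
bot.movep(p+[0,0,70],R); bot.line_to(p+[0,0,6],speed=120); st('down')
bot.move_gripper(30,40); st('grip')
bot.line_to(p+[0,0,110],speed=200); st('up')
R=Rd(-180+YAW); bot.movep(jw(-23,0,110),R); bot.line_to(jw(-23,0,50)); bot.wait(.2); st('hover'); shot('wrist','wh')
E
```

```text
down t 5.48 p [ 494.1 -336.9    7.1] F [-0.1 -0.3  0.3] M [ 0.04 -0.05  0.03] op 66.1 g 0.0
grip t 5.79 p [ 494.5 -337.5    7.9] F [ 0.6 -0.9  4.9] M [ 0.04 -0.04  0.01] op 45.4 g 42.4
up t 6.46 p [ 492.7 -336.   108.7] F [-0.3  0.8 -1.3] M [0.07 0.05 0.04] op 45.5 g 41.9
hover t 8.57 p [509.8  25.3  51.2] F [ 0.5 -0.6 -1.6] M [ 0.    0.01 -0.  ] op 45.6 g 42.0
```

View pics/wh.png

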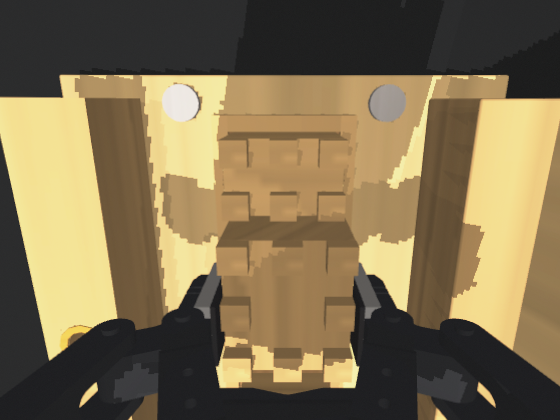

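The gripped gate block (218–358, rows 220–390) hovers in line with end tower a (218–350, row 150) and parallel to it. I'll compare them numerically.

Run:
```python
from h import *
W=np.load('pics/wh.npz')['W']; L=(W-J0)@RJ
def ext(n,m):
    l=L[m]; print(n,m.sum(),'y',np.percentile(l[:,1],[1,99]).round(1),'x',np.percentile(l[:,0],[1,99]).round(1),'z',np.median(l[:,2]).round(1))
z=L[...,2];x=L[...,0];y=L[...,1]
ext('tower',(z>53)&(z<66)&(x<-55)&(abs(y)<35))
ext('block',(z>74)&(z<90)&(x>-52)&(x<10)&(abs(y)<26))
ext('stop',(z>63)&(z<70)&(y<-50)&(y>-110)); ext('hinge',(z>63)&(z<70)&(y>50)&(y<110))
ext('fence',(z>23.5)&(z<30)&(abs(y)<50)&(x<-30))
s=st(); print('tcp jig',(np.array(s['position'])-J0)@RJ)
for lo,hi in((-70,-58),(58,70)):
  pass
m=(z>63)&(z<70)&(x<-20); print('inner rails',np.percentile(y[m&(y<0)],99),np.percentile(y[m&(y>0)],1))
```

```text
tower 8685 y [-22.3  22.8] x [-80.9 -55.2] z 55.2
block 20028 y [-23.6  24.7] x [-49.7   1.6] z 77.4
stop 20658 y [-94.8 -64.7] x [-94.3   3.8] z 65.2
hinge 21282 y [64.8 94. ] x [-94.3  21.7] z 65.2
fence 3994 y [-31.6  32.1] x [-87.7 -34.8] z 25.2
 t 8.62 p [509.7  25.4  51.1] F [ 0.1  0.  -0.1] M [-0.    0.02  0.05] op 45.4 g 42.0
tcp jig [-22.34563541  -0.25354115  51.13291771]
inner rails -10.369671505259621 10.600518539269768
```

Run:
```python
from h import *
bot.line_to(jw(-23,-.3,33),speed=100)
for z in np.arange(31.5,24,-1):
    bot.line_to(jw(-23,-.3,z),speed=40); s=st(z)
    if s['force'][2]>3: break
bot.move_gripper(62); st('open'); bot.line_to(jw(-23,-.3,110),speed=200)
R=Rd(-180+YAW); p=np.array([411.9,-221.6,0])
# round tower: grip across so fingers clear; same yaw as jig
bot.movep(p+[0,0,75],R); bot.line_to(p+[0,0,6],speed=120); bot.move_gripper(30,40); st('grip')
bot.line_to(p+[0,0,110],speed=200); bot.movep(jw(27,0,110),R); bot.line_to(jw(27,0,55)); bot.wait(.2); st('hover')
im,W=shot('wrist','wh2')
L=(W-J0)@RJ;z=L[...,2];x=L[...,0];y=L[...,1]
def ext(n,m):
    l=L[m]; print(n,m.sum(),'y',np.percentile(l[:,1],[1,99]).round(1),'x',np.percentile(l[:,0],[1,99]).round(1),'z',np.median(l[:,2]).round(1))
ext('gate',(z>53)&(z<66)&(x<5)&(x>-50.5)&(abs(y)<35)); ext('round',(z>77)&(z<92)&(x>-5)&(x<60)&(abs(y)<23))
```

```text
31.5 t 9.18 p [509.   25.2  31.7] F [-0.9 -0.2 -1. ] M [-0.    0.01  0.01] op 45.6 g 41.9
30.5 t 9.43 p [509.   25.2  30.5] F [ 0.9  0.3 -0.9] M [ 0.01  0.01 -0.03] op 45.5 g 41.9
29.5 t 9.68 p [509.   25.2  29.4] F [ 0.7  0.3 -0.5] M [ 0.03  0.07 -0.03] op 45.4 g 41.9
28.5 t 9.93 p [509.4  25.2  28.9] F [0.1 0.5 0.1] M [-0.   -0.03 -0.03] op 45.1 g 41.9
27.5 t 10.18 p [509.4  25.2  28.8] F [-1.7  1.4  6.5] M [-0.03  0.45 -0.02] op 45.2 g 42.6
open t 10.49 p [508.8  25.3  27.1] F [0.9 0.5 0.2] M [ 0.01 -0.01  0.01] op 62.0 g 0.0
grip t 13.12 p [ 413.2 -222.5    7.6] F [-0.4 -0.1  4.1] M [ 0.09 -0.06  0.03] op 43.2 g 40.9
hover t 15.64 p [559.4  34.1  56.7] F [ 0.9 -0.5 -1. ] M [ 0.02 -0.03  0.01] op 43.0 g 40.6
gate 16464 y [-20.5  24.4] x [-50.1   0.5] z 54.8
round 12451 y [-21.1  22. ] x [ 5.8 47.1] z 82.9
```

View pics/wh2.png

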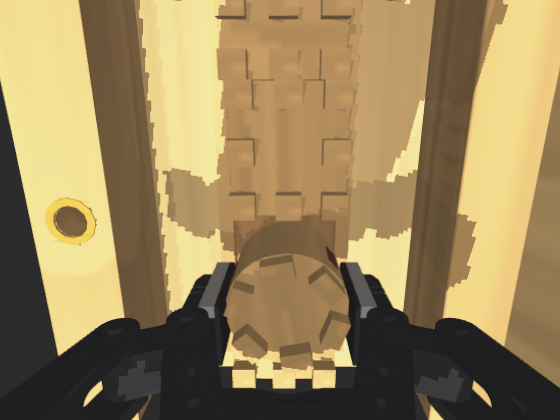

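```bash
cat >> h.py <<'E'
def Rt(t): # hand leans to jig +y by t, tool x towards jig -y
    s,c=np.sin(t),np.cos(t); return RJ@np.array([[0,-1,0],[-c,0,-s],[s,0,-c]],float)
def sweep(th,r,gap=0.):
    t=np.interp(th,[0,1.9],[.15,.85]); phi=abs(th-t); off=12+11*np.sin(phi)+gap
    return jw(0,92-r*np.cos(th)+off*np.sin(th),66+r*np.sin(th)+off*np.cos(th)),Rt(t)
E
python3 - <<'E'
from h import *
bot.line_to(jw(27,-.2,33),speed=100)
for z in np.arange(31,24,-1):
    bot.line_to(jw(27,-.2,z),speed=40); s=st(z)
    if s['force'][2]>3: break
bot.move_gripper(60); st('open'); bot.line_to(jw(27,-.2,130),speed=200)
im,W=shot('wrist','wk')
ths=np.arange(2.1,.0,-.15)
print([bot.ik(*sweep(t,150)) is not None for t in ths], bot.ik(jw(0,0,340),Rt(0.3)), bot.ik(jw(0,270,340),Rt(.85)),bot.ik(*sweep(2.1,150)))
E
```

```text
31 t 16.31 p [558.6  34.2  31.4] F [0.1 0.3 0.4] M [-0.02 -0.01  0.01] op 42.9 g 40.6
30 t 16.56 p [558.4  34.2  30.1] F [-0.6 -0.2 -0.7] M [-0.   -0.02 -0.03] op 43.0 g 40.6
29 t 16.81 p [558.2  34.2  28.9] F [-0.2 -0.1  0.1] M [-0.02  0.01 -0.04] op 42.6 g 40.6
28 t 17.06 p [558.4  34.2  28.6] F [-2.1  0.6  2.9] M [-0.03  0.28 -0.01] op 43.1 g 41.0
27 t 17.31 p [558.4  34.2  28.5] F [-3.2  0.4  7.5] M [0.01 0.66 0.  ] op 42.8 g 41.6
open t 17.62 p [558.   34.2  26.4] F [ 0.8  0.5 -0. ] M [ 0.02 -0.   -0.01] op 59.8 g 0.0
[True, True, True, True, True, True, True, True, True, True, True, True, True, True, True] [ 0.10451515  0.10092131  0.34657229  1.79373287 -0.29916474 -1.64772816] None [ 0.66975752  0.51130393  0.32642908  1.87909353 -0.72383811 -0.88904484]
```

View pics/wk.png

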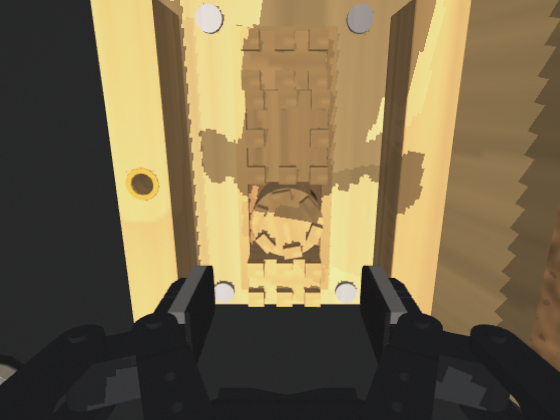

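Both pieces stand flat in the row: gate at (290,110), round tower at (285,220). Next is the platen sweep.

Run:
```python
from h import *
import sys
over=None
for y,z,t in [(205,310,.6),(205,300,.7),(195,300,.5),(195,300,.3)]:
    if bot.ik(jw(0,y,z),Rt(t)) is not None: over=(jw(0,y,z),Rt(t)); print(y,z,t); break
if over is None: sys.exit()
bot.line_to(jw(20,-30,250),speed=300); bot.move_gripper(0,40)
bot.movep(jw(0,0,345),Rt(.3)); bot.movep(*over); st('over')
bot.line_to(*sweep(2.1,150),speed=150); st('behind')
for th in np.arange(1.95,.05,-.15):
    bot.line_to(*sweep(th,150),speed=110); s=st(round(th,2))
    if np.linalg.norm(s['force'])>25: print('STOP');break
```

```text
205 310 0.6
over t 21.58 p [495.8 230.5 310.3] F [-0.2 -0.8  0.3] M [0.53 0.13 0.02] op 0.0 g 0.0
behind t 22.58 p [499.3 213.7 186. ] F [0.2 0.2 0.5] M [0.7  0.09 0.02] op -0.1 g 0.0
1.95 t 22.94 p [502.5 194.7 199. ] F [-0.4  0.1 -0. ] M [ 0.78  0.17 -0.01] op 0.1 g 0.0
1.8 t 23.3 p [505.7 174.  207.6] F [ 0.6 -0.4 -0.2] M [0.71 0.15 0.01] op 0.1 g 0.0
1.65 t 23.66 p [509.5 152.2 213.8] F [-1.1 -0.2  0. ] M [0.71 0.07 0.05] op 0.0 g 0.0
1.5 t 24.02 p [513.5 129.4 216.7] F [-0.1  0.4 -0.4] M [0.63 0.09 0.  ] op 0.0 g 0.0
1.35 t 24.38 p [517.6 106.5 216.2] F [0.  0.  0.8] M [ 0.58  0.11 -0.04] op -0.1 g 0.0
1.2 t 24.75 p [521.7  83.8 212.1] F [-0.9  0.3  0.4] M [ 0.61  0.08 -0.01] op -0.1 g 0.0
1.05 t 25.12 p [525.6  61.9 204.5] F [ 0.1  0.7 -0.1] M [0.51 0.04 0.04] op -0.1 g 0.0
0.9 t 25.48 p [529.3  41.5 193.6] F [0.3 1.  0.3] M [0.49 0.09 0.02] op 0.1 g 0.0
0.75 t 25.85 p [532.6  22.8 179.5] F [0.4 0.3 0.5] M [0.41 0.04 0.01] op -0.1 g 0.0
0.6 t 26.22 p [535.6   6.6 162.6] F [ 0.1 -0.3  0.4] M [0.34 0.02 0.01] op 0.0 g 0.0
0.45 t 26.58 p [537.9  -6.9 143.3] F [0.  0.4 0.4] M [0.27 0.11 0.02] op -0.0 g 0.0
0.3 t 26.95 p [539.8 -17.2 122.2] F [0.5 0.7 0. ] M [0.25 0.08 0.01] op -0.0 g 0.0
0.15 t 27.3 p [541.  -23.9 100.9] F [-0.3 -0.9  0.1] M [0.16 0.03 0.02] op 0.2 g 0.0
```

Run:
```python
from h import *
for th in np.arange(.11,-.02,-.02):
    bot.line_to(*sweep(th,150),speed=40); s=st(round(th,2))
    if s['force'][2]>5: print('STOP');break
s=bot.read_state(); bot.line_to(np.array(s['position'])+[0,0,100],speed=250)
bot.movep(jw(0,-70,230),Rd(-180+YAW)); bot.wait(.15)
im,W=shot('wrist','wl'); L=(W-J0)@RJ; z=L[...,2];x=L[...,0];y=L[...,1]
m=(abs(x)<60)&(y<70)&(y>-100)&(z>70)&(z<110)
A=np.c_[y[m],np.ones(m.sum())]; f=np.linalg.lstsq(A,z[m],rcond=None)[0]; print('slope',f,'z at -80',f@[-80,1]); st()
```

```text
0.11 t 27.59 p [541.5 -25.1  95.4] F [-0.1 -0.5  0.5] M [0.19 0.03 0.01] op -0.2 g 0.0
0.09 t 27.84 p [541.5 -25.8  92.3] F [0.9 0.3 0.6] M [ 0.23  0.02 -0.05] op 0.2 g 0.0
0.07 t 28.09 p [541.5 -26.4  89.3] F [ 0.2 -0.1  0. ] M [0.18 0.03 0.  ] op 0.1 g 0.0
0.05 t 28.34 p [541.7 -26.8  86.6] F [-0.1  0.9  0.3] M [ 0.19  0.04 -0.1 ] op -0.2 g 0.0
0.03 t 28.59 p [542. -27.  84.] F [0.7 0.4 0.5] M [ 0.22 -0.03  0.04] op -0.0 g 0.3
0.01 t 28.84 p [542.1 -27.3  81.3] F [0.1 1.  2.1] M [ 0.31  0.08 -0.05] op 0.1 g 1.3
-0.01 t 29.09 p [542.2 -27.5  79.2] F [-1.9  1.   6.1] M [ 0.3   0.39 -0.04] op 0.0 g 2.9
STOP
slope [-4.35933413e-02  8.12194697e+01] z at -80 84.70693698294653
 t 31.16 p [543.9 -39.1 229.6] F [0.7 0.6 0.1] M [ 0.03 -0.05 -0.  ] op -0.0 g 0.0
```

View pics/wl.png

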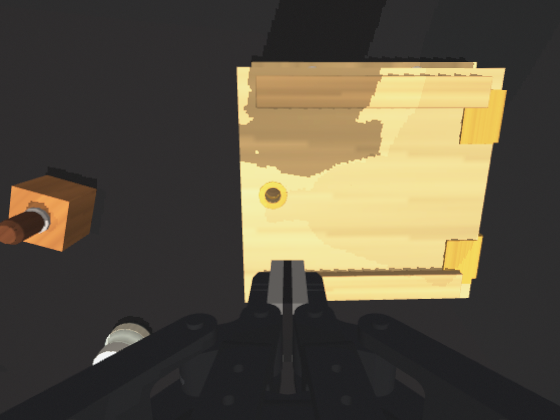

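The platen is down at about 0.043 rad, resting on the pieces, with the bush visible at (273,195). Now fetch the pin.

Run:
```python
from h import *
d=np.load('pics/wl.npz'); im,W=d['im'],d['W']
def ring(im,W,u,v,r=22):
    h=cv2.cvtColor(im,cv2.COLOR_RGB2HSV); m=np.zeros(im.shape[:2],bool); m[v-r:v+r,u-r:u+r]=(h[v-r:v+r,u-r:u+r,1]>200)&(h[v-r:v+r,u-r:u+r,2]>120)
    ys,xs=np.nonzero(m); (c,rad)=cv2.minEnclosingCircle(np.c_[xs,ys].astype(np.float32)); w=W[m]; e=cv2.minEnclosingCircle(w[:,:2].astype(np.float32)); print('ring px',c,rad,m.sum(),'world',e,'jig',(np.r_[e[0],0]-J0)@RJ)
ring(im,W,273,195)
R=Rd(180); p=np.array([614,-254,0.])
bot.move_gripper(50,100); bot.movep(p+[0,0,125],R); bot.wait(.15); s=st('pre')
im,W=shot('wrist','wq')
for z0,z1 in((86,96),(47.5,52)):
    m=(W[...,2]>z0)&(W[...,2]<z1)&(np.hypot(W[...,0]-614,W[...,1]+254)<36); q=cv2.minAreaRect(W[m][:,:2].astype(np.float32)); print(m.sum(),q)
```

```text
ring px (0.0, 0.0) 0.0 0 world ((0.0, 0.0), 0.0) jig [-528.48930329   65.0149122     0.        ]
pre t 32.83 p [ 614.9 -252.6  127. ] F [0.6 0.2 0.2] M [ 0.01  0.03 -0.03] op 49.8 g 0.0
917 ((614.298828125, -254.00262451171875), (18.89316177368164, 18.913467407226562), 34.90398025512695)
4359 ((615.052001953125, -254.14987182617188), (50.094078063964844, 50.83015823364258), 83.12368774414062)
```

View pics/wq.png

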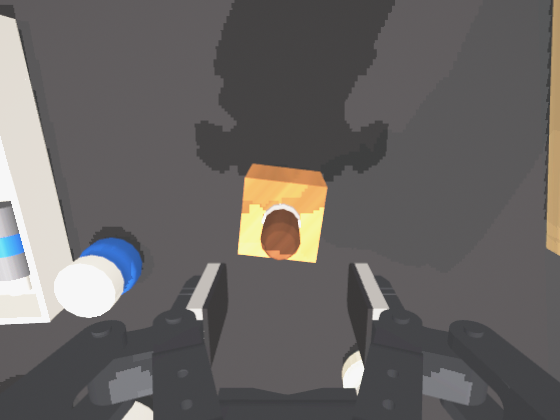

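The pin is at (281,230), midway between the fingers.

Run:
```python
from h import *
p=np.array([614.6,-254.,0])
bot.line_to(p+[0,0,60],speed=100); st('down'); bot.move_gripper(10,100); s=st('grip'); zg=s['position'][2]
print('pin origin rel TCP z',50-zg)
bot.line_to(p+[0,0,175],speed=120); st('lift')
R=Rd(-180+YAW); t=jw(0,-79.5,0)
bot.movep(t+[0,0,165],R); bot.line_to(t+[0,0,150],speed=100); bot.wait(.25); s=st('hover'); print('jig',(np.array(s['position'])-J0)@RJ)
im,W=shot('wrist','wr'); L=(W-J0)@RJ;z=L[...,2]
for z0,z1 in((97,100),(100,112),(112,125),(125,135)):
    m=(z>z0)&(z<z1)&(np.hypot(L[...,0],L[...,1]+79.5)<14); l=L[m]
    if len(l): print(z0,z1,m.sum(),np.percentile(l,[2,50,98],axis=0).round(1).tolist())
```

```text
down t 33.67 p [ 615.  -254.2   60.6] F [ 1.1 -0.7  0.3] M [-0.05  0.02 -0.01] op 50.1 g 0.0
grip t 34.06 p [ 615.5 -254.8   61.7] F [-0.6 -1.4  4. ] M [-0.22  0.04 -0.07] op 19.6 g 97.6
pin origin rel TCP z -11.67899437395345
lift t 35.17 p [ 614.  -253.5  173.4] F [-1.6  0.2 -1. ] M [-0.02  0.01 -0.02] op 19.7 g 98.1
hover t 36.59 p [546.2 -49.  150.5] F [-0.1  0.3  0.1] M [ 0.03  0.03 -0.02] op 19.4 g 98.2
jig [  0.35439159 -79.95195916 150.45982152]
97 100 2 [[-3.1, -78.6, 98.5], [-3.0, -78.3, 98.6], [-3.0, -78.1, 98.6]]
100 112 95 [[-4.9, -82.8, 103.7], [-4.2, -78.6, 108.1], [-1.6, -73.8, 111.7]]
112 125 98 [[-5.2, -82.6, 112.1], [-4.3, -78.3, 115.9], [-2.4, -74.0, 120.4]]
```

View pics/wr.png

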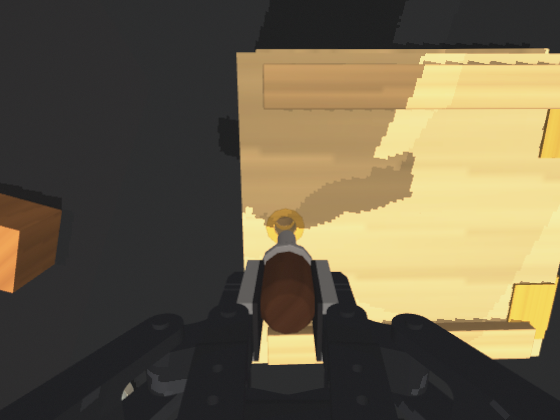

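The pin shank hangs above the bush ring (ring at about 266–304 × 208–243). I'll compare them in the same picture.

Run:
```python
from h import *
d=np.load('pics/wr.npz'); im,W=d['im'],d['W']; L=(W-J0)@RJ
h=cv2.cvtColor(im,cv2.COLOR_RGB2HSV); print('ring hsv',h[222,269],h[222,302],'wood',h[222,255],h[222,315])
for v in (216,222,228): print(v,[ (u,h[v,u].tolist(),L[v,u].round(1).tolist()) for u in (264,266,268,272,275,298,300,302,304,306)])
print([(v,h[v,285].tolist(),L[v,285].round(1).tolist()) for v in range(203,220,2)])
```

```text
ring hsv [ 19 165 165] [ 19 166 160] wood [ 26  80 245] [ 18 113 169]
216 [(264, [18, 114, 168], [-7.2, -91.4, 86.0]), (266, [18, 114, 174], [-6.8, -90.4, 84.7]), (268, [18, 116, 180], [-6.7, -89.2, 84.4]), (272, [19, 167, 180], [-7.4, -86.8, 86.7]), (275, [19, 168, 179], [-7.0, -85.1, 85.3]), (298, [19, 167, 156], [-6.7, -71.6, 84.4]), (300, [19, 152, 151], [-7.1, -70.5, 85.8]), (302, [18, 117, 161], [-6.6, -69.3, 84.2]), (304, [18, 113, 165], [-7.0, -68.1, 85.3]), (306, [18, 114, 166], [-6.4, -66.9, 83.5])]
222 [(264, [21, 107, 224], [-3.1, -91.6, 84.8]), (266, [18, 121, 169], [-3.2, -90.4, 85.1]), (268, [19, 167, 165], [-3.6, -89.2, 86.2]), (272, [19, 166, 164], [-3.5, -86.8, 85.9]), (275, [18, 160, 156], [-3.3, -85.1, 85.2]), (298, [19, 166, 163], [-3.2, -71.6, 84.9]), (300, [19, 165, 164], [-3.4, -70.5, 85.5]), (302, [19, 166, 160], [-3.3, -69.3, 85.4]), (304, [18, 117, 166], [-2.8, -68.0, 83.7]), (306, [18, 115, 168], [-2.8, -66.9, 83.9])]
228 [(264, [25, 82, 245], [0.5, -91.6, 85.0]), (266, [23, 134, 240], [0.6, -90.5, 84.7]), (268, [25, 156, 245], [0.6, -89.3, 84.7]), (272, [24, 156, 245], [0.2, -86.9, 85.9]), (275, [18, 116, 149], [1.5, -85.2, 82.2]), (298, [22, 164, 240], [0.8, -71.6, 84.3]), (300, [19, 170, 218], [0.3, -70.4, 85.7]), (302, [19, 169, 217], [0.8, -69.2, 84.3]), (304, [20, 121, 220], [0.9, -68.0, 84.0]), (306, [21, 108, 224], [1.1, -66.8, 83.4])]
[(203, [18, 115, 193], [-14.6, -79.2, 84.5]), (205, [18, 116, 191], [-13.2, -79.2, 83.6]), (207, [18, 119, 187], [-12.2, -79.2, 84.5]), (209, [19, 168, 187], [-11.2, -79.2, 85.1]), (211, [19, 168, 184], [-9.9, -79.2, 85.0]), (213, [19, 168, 185], [-9.0, -79.2, 85.9]), (215, [19, 168, 176], [-7.7, -79.2, 85.5]), (217, [17, 119, 114], [6.5, -79.5, 44.6]), (219, [17, 121, 126], [6.3, -79.5, 49.8])]
```

Run:
```python
from h import *
x,y=-.3,-80.1
bot.line_to(jw(x,y,142),speed=60)
for z in list(range(138,103,-3))+list(np.arange(102,86,-1.5)):
    bot.line_to(jw(x,y,z),speed=50); s=st(z); F=np.array(s['force'])
    if F[2]>9 or np.hypot(*F[:2])>8: print('STOP');break
print((np.array(s['position'])-J0)@RJ)
```

```text
138 t 37.17 p [545.3 -49.2 137.6] F [ 0.6 -0.1 -0.9] M [-0.02  0.01  0.04] op 19.4 g 98.2
135 t 37.42 p [545.4 -49.3 134.8] F [-0.4 -0.4 -1.9] M [ 0.02  0.01 -0.02] op 19.2 g 98.2
132 t 37.67 p [545.4 -49.3 131.7] F [ 0.2 -0.3 -0.7] M [ 0.   -0.02  0.02] op 19.4 g 98.2
129 t 37.92 p [545.3 -49.2 128.7] F [ 0.7  0.1 -0.5] M [ 0.04 -0.01 -0.01] op 19.4 g 98.2
126 t 38.17 p [545.3 -49.2 125.6] F [ 0.6 -0.  -0.2] M [ 0.04  0.   -0.02] op 19.7 g 98.2
123 t 38.42 p [545.3 -49.3 122.7] F [ 0.5 -1.1 -1.8] M [-0.01  0.    0.03] op 19.6 g 98.2
120 t 38.67 p [545.4 -49.3 119.7] F [ 1.1  0.4 -0. ] M [-0.03 -0.04  0.02] op 19.2 g 98.2
117 t 38.92 p [545.4 -49.3 116.7] F [ 0.2 -0.6 -0. ] M [-0.   -0.03  0.03] op 19.3 g 98.2
114 t 39.17 p [545.4 -49.3 113.7] F [ 1.5 -0.6 -0.9] M [-0.09 -0.03  0.02] op 19.7 g 98.2
111 t 39.42 p [545.5 -49.4 110.7] F [ 1.8  0.5 -0.6] M [-0.12 -0.03 -0.03] op 19.6 g 98.3
108 t 39.67 p [545.5 -49.4 107.8] F [ 1.5 -0.7 -0.7] M [-0.17 -0.12  0.03] op 19.4 g 98.3
105 t 39.92 p [545.5 -49.4 104.7] F [ 1.2 -1.5 -0.4] M [-0.26 -0.23 -0.01] op 19.0 g 98.3
102.0 t 40.17 p [545
[... 338 characters left out ...]
 g 98.3
96.0 t 41.17 p [545.7 -49.4  96.2] F [ 1.3 -1.7  0.5] M [-0.42 -0.19  0.02] op 19.3 g 98.3
94.5 t 41.42 p [545.8 -49.4  94.7] F [ 0.1 -1.8  2.4] M [-0.42 -0.15 -0.03] op 19.3 g 98.3
93.0 t 41.67 p [545.8 -49.4  93.1] F [ 1.2 -1.6  2.3] M [-0.52 -0.13  0.02] op 19.0 g 98.3
91.5 t 41.92 p [545.8 -49.5  91.6] F [ 0.8 -2.1  2.7] M [-0.52 -0.18  0.01] op 19.7 g 98.4
90.0 t 42.17 p [545.8 -49.5  90.3] F [-0.7 -1.9  4.5] M [-0.63 -0.03  0.03] op 19.4 g 98.6
88.5 t 42.42 p [545.9 -49.6  89.6] F [-0.6 -2.4  6.8] M [-0.57  0.18 -0.01] op 19.4 g 99.8
87.0 t 42.67 p [545.9 -49.6  89.5] F [-3.3 -3.2 12.5] M [-0.49  0.73  0.03] op 19.6 g 100.3
STOP
[ 7.90850656e-03 -8.04778284e+01  8.95236336e+01]
```

```bash
python3 - <<'E'
from h import *
for z in np.arange(86,78,-1.):
    bot.line_to(jw(-.1,-80.3,z),speed=40); bot.wait(.1); s=st(z)
    if s['force'][2]>20: break
bot.wait(.5); st('hold')
im,W=shot('wrist','wz'); L=(W-J0)@RJ; z=L[...,2];x=L[...,0];y=L[...,1]
m=(x<-20)&(x>-60)&(y<70)&(y>-95)&(z>70)&(z<86)
print(m.sum(),'slope',np.polyfit(y[m],z[m],1))
shot('scene','sz')
E
python3 -c "
import cv2;a=cv2.imread('pics/sz.png');cv2.imwrite('pics/szc.png',cv2.resize(a[130:330,100:420],None,fx=2.4,fy=2.4))"
```

```text
86.0 t 43.02 p [546.  -49.6  89.4] F [-5.5 -0.8 17.5] M [-0.36  1.1   0.  ] op 19.6 g 100.6
85.0 t 43.38 p [546.  -49.6  89.4] F [-6.6 -2.3 20.8] M [-0.32  1.47  0.02] op 19.2 g 101.0
hold t 43.88 p [546.  -49.6  89.4] F [-5.7 -1.9 20.1] M [-0.29  1.5   0.02] op 19.6 g 101.0
29048 slope [-8.05796913e-04  7.70973594e+01]
```

View pics/szc.png

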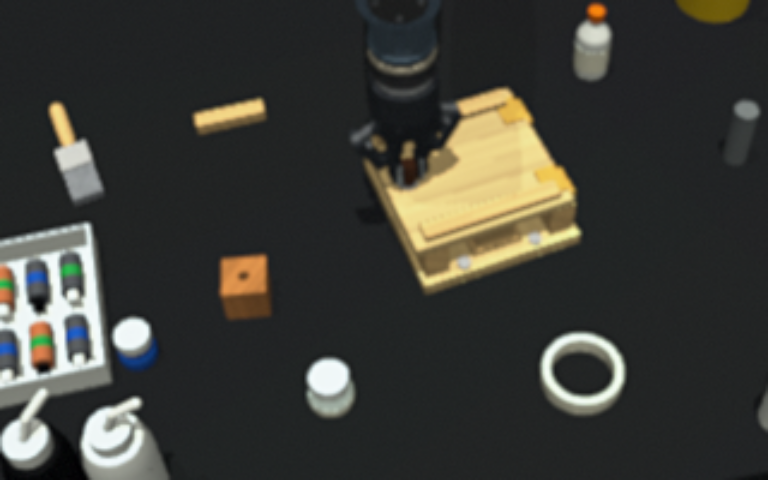

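The platen is level (slope about -0.001), the pin is seated and held at about 20 N, and the bystanders haven't moved.

```bash
python3 -c "
from h import *
st(); print(bot.job_done())"
```

```text
t 43.98 p [546.  -49.6  89.4] F [-5.4 -2.4 20.3] M [-0.26  1.39  0.03] op 19.5 g 101.0
the job is handed in; nothing more can be done
None
```

The job is handed in at 44 s of the 72 s allowed: gate block and round tower stand flat in the row, the platen is fully shut, and the arm is still holding the seated pin and pressing it down with about 20 N.

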